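Gauge the stake block's bore and fit the matching rest post

TASK

Take the depth rod from its stand, rest its tip still for a moment on the bottom of the blind bore in the stake block to find how deep the bore is, and put the rod back in its stand. Then, of the three loose rest posts in the rack, stand in the bore the one whose top comes level with the block's built-in rest post, so that work can lie level across the two. Leave the other two posts in the rack and do not disturb the other things on the bench.

Things in the scene. Friction and masses are not known exactly. Their poses are not given: they have to be found in the camera images.
- block: fixed brown hardwood stake block, 110 (x) by 190 (y) mm, 90 high; origin at the centre of its underside. In its flat top are a blind bore, centred 50 mm to its -y side, and a built-in steel rest post, centred 50 mm to its +y side (26 mm diameter, standing 60 mm above the block's top, 4 mm thick collar of 40 mm diameter at its foot)
- bore_mouth (a point): centre of the bore's mouth, level with the block's top (axes as the block's, z up). The bore is vertical, round, 29 mm in diameter, with a 3 mm chamfer at the mouth and a flat hard bottom of wooden packing; its depth is 40, 55 or 70 mm, different from start to start and not told
- rest_top (a point): centre of the top face of the built-in rest post, 60 mm above the block's top, 100 mm from the bore's axis; axes as the block's
- depth_rod: depth rod standing upright, tip down, in its stand: steel shaft 12 mm in diameter, 105 mm long, below a round dark wooden handle 26 mm in diameter and 52 mm long (handle from 105 to 157 mm above the tip; grip it by that); origin at the centre of the tip, z axis up along the rod; about 0.12 kg
- rod_stand: fixed pale wooden stand, 80 by 80 mm, 60 high; origin at the centre of its underside; a round hole 20 mm in diameter with a 4 mm chamfer in the middle of its top, 50 mm deep (hole floor 10 mm above the bench), in which the rod stands on its tip with a little play
- rack: fixed pale wooden rack, 240 (x) by 70 (y) mm, 30 high; origin at the centre of its underside; three round pockets 29 mm in diameter, 20 mm deep (floors 10 mm above the bench), at -80, 0 and +80 mm along its x axis, a loose post upright in each, in any order
- post_short: loose steel rest post, plain round bar 26 mm in diameter, 100 mm long, upright in one of the rack's pockets; origin at the centre of its foot (foot chamfered 4 mm high, 3 mm in), z up along it; about 0.40 kg. The three posts differ only in length (100, 115, 130 mm)
- post_short_top (a point): centre of that post's top face, 100 mm above its foot
- post_mid: loose steel rest post, plain round bar 26 mm in diameter, 115 mm long, upright in one of the rack's pockets; origin at the centre of its foot (foot chamfered 4 mm high, 3 mm in), z up along it; about 0.46 kg. The three posts differ only in length (100, 115, 130 mm)
- post_mid_top (a point): centre of that post's top face, 115 mm above its foot
- post_long: loose steel rest post, plain round bar 26 mm in diameter, 130 mm long, upright in one of the rack's pockets; origin at the centre of its foot (foot chamfered 4 mm high, 3 mm in), z up along it; about 0.52 kg. The three posts differ only in length (100, 115, 130 mm)
- post_long_top (a point): centre of that post's top face, 130 mm above its foot
- wire_coil: bystander: coil of dark binding wire, 68 mm across, 36 high, lying flat; origin at its underside
- brass_tube: bystander: closed brass tube standing upright, 32 mm diameter, 75 high; origin at its underside
- file: bystander: file 240 mm long lying flat, with a pale wooden handle; its x axis runs along it, handle to -x; origin at its underside
- bead_box: bystander: clear plastic open box, 90 by 120 mm, 30 high; origin at its underside
Not all that is in view belongs to the job. What is shaped like the depth_rod but blue or red is not meant.

How it is judged (in metres and radians):
On the way, in this order (a step that is already met when the one before it is completed fails the run):
1. the held depth rod rests still with its tip on the bottom of the bore (horizontal distance between depth_rod and bore_mouth below 0.016 m and contact force between depth_rod and the fingers above 0.5 N and linear speed of depth_rod below 0.006 m/s and (z of depth_rod in the frame of bore_mouth between -0.044 and -0.037 m or z of depth_rod in the frame of bore_mouth between -0.059 and -0.052 m or z of depth_rod in the frame of bore_mouth between -0.074 and -0.067 m)), for 0.25 s.
2. the depth rod stands in its stand again, let go (z of depth_rod in the frame of rod_stand between 0 and 0.02 m and horizontal distance between depth_rod and rod_stand below 0.01 m and contact force between depth_rod and the fingers below 0.1 N and linear speed of depth_rod below 0.02 m/s), for 0.1 s.
At the end, for the whole second after the job is handed in: a post at rest in the bore, foot within 8 mm of its axis, leaning under 0.12 rad, its top within 4 mm of the built-in post's height; the other two in the rack within 12 mm of their start; the rod let go in its stand, tip within 10 mm of the hole's floor and axis (all of step 2 and ((z of post_short_top in the frame of rest_top between -0.004 and 0.004 m and horizontal distance between post_short and bore_mouth below 0.008 m and angle between post_short's own z axis and vertical below 0.12 rad and linear speed of post_short below 0.01 m/s and distance of each of post_mid, post_long from where it was at the start of the episode below 0.012 m and angle between each of post_mid, post_long's own z axis and vertical below 0.2 rad) or (z of post_mid_top in the frame of rest_top between -0.004 and 0.004 m and horizontal distance between post_mid and bore_mouth below 0.008 m and angle between post_mid's own z axis and vertical below 0.12 rad and linear speed of post_mid below 0.01 m/s and distance of each of post_short, post_long from where it was at the start of the episode below 0.012 m and angle between each of post_short, post_long's own z axis and vertical below 0.2 rad) or (z of post_long_top in the frame of rest_top between -0.004 and 0.004 m and horizontal distance between post_long and bore_mouth below 0.008 m and angle between post_long's own z axis and vertical below 0.12 rad and linear speed of post_long below 0.01 m/s and distance of each of post_short, post_mid from where it was at the start of the episode below 0.012 m and angle between each of post_short, post_mid's own z axis and vertical below 0.2 rad))); the robot touches nothing.
It fails at once if the wire coil is pushed more than 30 mm (distance of wire_coil from where it was at the start of the episode above 0.03 m).
It fails at once if the brass tube is pushed more than 30 mm (distance of brass_tube from where it was at the start of the episode above 0.03 m).
It fails at once if the file is pushed more than 30 mm (distance of file from where it was at the start of the episode above 0.03 m).
It fails at once if the bead box is pushed more than 30 mm (distance of bead_box from where it was at the start of the episode above 0.03 m).
It also fails if it takes over 67 s, if anything falls off the work surface, if the arm or the gripper's body presses on something with over 40 N, if the wrist force passes 120 N, or if a joint passes its speed limit or range.

ROBOT

A 6-joint arm with a two-finger parallel gripper is mounted at the origin on the work surface. World frame = base frame: x ahead of the robot, y to its left, z up, the work surface at z = 0. Lengths are in m, angles in degrees, forces in N, time in s.
With the tool pointing down it reaches from about 0.3 to 0.75 m from the base axis. Payload 8.5 kg.
Tool frame: the origin (TCP) lies between the finger pads; the fingertips stand env.finger_overhang ahead of it and the grasp point (between the pads) lies 2 mm behind it (env.finger_overhang is the distance from the TCP to the fingertips, in m); z points along the fingers, y is the line along which they close (so a half turn about z gives the same grasp; the last joint's range is limited). The gripper opens to 85 mm and grips with 20 to 120 N. Pads are 22 mm wide; open, the fingers measure 114 mm over their backs; the gripper's body (76 mm by 85 mm) begins 54 mm behind the grasp point. The pads swing forward as they close: fully open they stand 13 mm farther back than shut.
Start: joints at [-76.679, 21.807, 74.336, -0, 83.858, -12.336], TCP at [0.238, -0.496, 0.248] pointing down, gripper open.
Joint ranges: [-178.18, 178.18], [-50.72, 133.34], [12.68, 142.11], [-81.47, 261.47], [9.98, 163.14], [-165.26, 165.26]. Speed limits (degrees/s): [136.94, 136.94, 180, 180, 180, 180].

INTERFACE

Orientations are given as a 3x3 rotation matrix whose columns are the frame's x, y, z axes.
In Python, from rig import env gives the robot as it stands. The module is installed in compiled form; this text tells all that it offers.
- The arm moves only by the tool jog_arm, never from a script. Its arguments are lists of equal length, an entry for each row: "hand": the finger opening in m, from 0 to 0.0854; "travel": the shift along the world's x, y, z in m, a list of three; "yaw": the turn about the world's z in rad. A call has exactly 5 rows; each row shifts and turns the commanded pose from where the row before left it; what a row does not reach is not made up. A row lasts 1/8 s, in which the tool goes at most 62.5 mm and 10.7 degrees, less where a joint would pass 70% of its speed; a pose out of reach is approached as far as the arm can. A call is refused whole if a number of a shift passes 0.0625 or a number of a turn 0.188, either way. A call with a gripper value outside its range is refused whole. The fingers move at their own pace and stop on an object; "grip_force" is the grip in N (left out, the last holds). Time passes only in rows, so rows that do not move let the fingers close, or fill a call up. It gives the time, the measured TCP pose, the force, the opening and the grip force at its end, in the units of the state.
- env.observe(): the state, without advancing time (a new reading comes with each control period).
- env.get_image(name): name is "side" or "top" or "wrist"; returns the picture (420x560x3 uint8, red, green, blue); there is no depth.
- env.calibration(name): a dict with "fx", "fy", "cx", "cy" (pixels), "position" and "rotation" of the camera in the world; the wrist camera has in their place "hand_eye" (4x4, takes a point from camera to tool coordinates, whose origin is the TCP and whose axes are the flange's). Camera axes: x right, y down, z forward; pixel columns grow to the right and rows downward; lengths in m; the calibration is good to about 2 mm. A picture is of the moment at which its call begins: read the wrist's pose just before it. calibration takes no time and is no camera call.
- env.close_job(): hands the job in; it is judged then, once.
The state is a dict: "time_s": time; "q": joint angles; "qvel": joint speeds; "joint_efforts": joint torques, N m; "position": TCP position; "tool_rot": TCP orientation; "ft_force": force on the tool from outside, world axes, zero at the start; "wrist_torque": the same for the moment, N m; "grip_width": finger opening in m; "gripper_force": force on a finger pad.
Only numpy, scipy, OpenCV 4.12 (cv2) and the standard library are available. Lean on these libraries where they do the work, as an engineer would, in place of code of your own. Each camera call takes 0.05 s, during which the arm holds its last target. There are 200 camera calls.

## Working session

There is one attempt and no reset: what is moved stays moved. The work goes in short steps, Python scripts to look and compute and a tool call to move; the robot and the scene stay as the last step left them, time stands still between calls to the robot, and variables do not carry over. Pictures are saved under pics/ and viewed, at most 10 in all, crops included, and the job is handed in when it is done.

Besides the shell and the picture viewer there is one more tool, called after ">>>" by a JSON object that holds its "fn" and its "kwargs", one argument or row to a line. jog_arm: Moves the arm, as the interface text tells. Its arguments: {"type":"object","properties":{"hand":{"type":"array"},"travel":{"type":"array"},"yaw":{"type":"array"},"grip_force":{"type":"number"}},"required":["hand","travel","yaw"]}

```bash
mkdir -p pics
python3 - <<'E'
from rig import env
import cv2
for n in("top","side"):
    cv2.imwrite(f"pics/{n}0.png",env.get_image(n)[:,:,::-1]); c=env.calibration(n); print(n,c)
print(env.calibration("wrist"),env.finger_overhang); s=env.observe();print(s)
E
```

```text
top {'fx': 379.3585429070755, 'fy': 379.3585429070755, 'cx': 278.5288662794062, 'cy': 211.99023890110522, 'position': array([0.41851626, 0.02283427, 1.10024153]), 'rotation': array([[-0.00473702, -0.98844738,  0.15149036],
       [-0.99957042,  0.00906202,  0.02787203],
       [-0.02892284, -0.15129325, -0.9880657 ]])}
side {'fx': 423.8156294900385, 'fy': 423.8156294900385, 'cx': 282.07147064413374, 'cy': 213.9314415782602, 'position': array([0.20808288, 0.54146186, 0.76689467]), 'rotation': array([[-0.79824897, -0.4314537 ,  0.4202931 ],
       [-0.602306  ,  0.57768791, -0.55091211],
       [-0.00510517, -0.69291008, -0.72100593]])}
{'fx': 299.95310607116386, 'fy': 299.95310607116386, 'cx': 273.54881365720854, 'cy': 210.40111595714907, 'hand_eye': array([[-8.31174425e-04, -9.47656117e-01, -3.19291704e-01,
         8.23037911e-02],
       [ 9.99999444e-01, -9.94866502e-04,  3.49578025e-04,
        -8.87302869e-04],
       [-6.48932374e-04, -3.19291236e-01,  9.47656417e-01,
        -1.24519994e-01],
       [ 0.00000000e+00,  0.00000000e+00,  0.00000000e+00,
         1.00000000e+00]])} 0.017
{'time_s': 0.1, 'q': array([-7.66819493e+01,  2.18371025e+01,  7.43785881e+01,  1.11077603e-03,
        8.38606004e+01, -1.23348329e+01]), 'qvel': array([-0.07246561, -0.0010338 , -0.14350079, -0.00070636,  0.09107904,
       -0.03235655]), 'joint_efforts': array([ 3.43260610e-03, -4.49221516e+01, -2.31656814e+01, -1.79278309e-04,
        3.67858287e-03,  8.55483364e-06]), 'position': array([ 0.2380574 , -0.49553894,  0.24778451]), 'tool_rot': array([[ 9.01434277e-01,  4.32915882e-01, -2.87969013e-04],
       [ 4.32915871e-01, -9.01433391e-01,  1.30015962e-03],
       [ 3.03274863e-04, -1.29667480e-03, -9.99999113e-01]]), 'ft_force': array([ 0.36337193,  0.6361538 , -0.18854465]), 'wrist_torque': array([-0.03682678, -0.01309978, -0.01597024]), 'gripper_force': 0.0, 'grip_width': 0.08535898294137859}
```

View pics/top0.png

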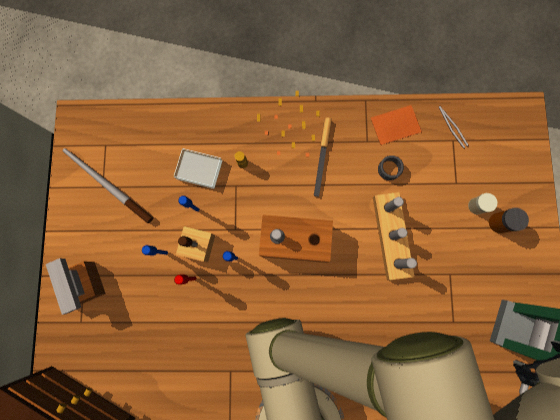

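View pics/side0.png

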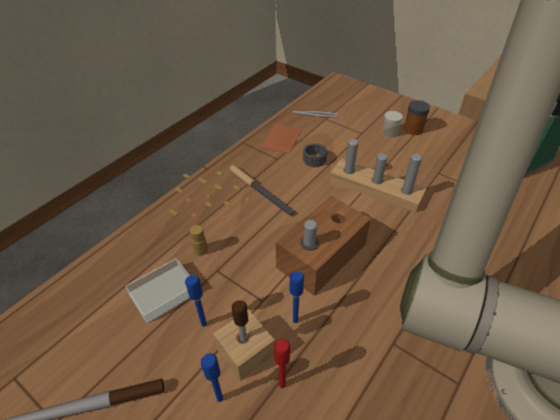

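The top view shows the rod handle top at about (186,241), the bore at (314,239), the rest post at (277,236), and the post tops at (398,203), (401,233) and (411,264). Blue and red dummies stand around the stand.

```bash
cat > h.py <<'E'
from rig import env
import numpy as np, cv2
def pose(n):
    c=env.calibration(n)
    if n!="wrist": return c,np.array(c["position"]),np.array(c["rotation"])
    s=env.observe(); H=c["hand_eye"]; R=s["tool_rot"]
    return c,s["position"]+R@H[:3,3],R@H[:3,:3]
def p2w(n,u,v,z,P=None):
    c,p,R=P or pose(n)
    d=R@np.array([(u-c["cx"])/c["fx"],(v-c["cy"])/c["fy"],1]); return p+d*(z-p[2])/d[2]
def w2p(n,X,P=None):
    c,p,R=P or pose(n); q=R.T@(np.array(X)-p); return np.array([c["fx"]*q[0]/q[2]+c["cx"],c["fy"]*q[1]/q[2]+c["cy"]])
def snap(n,f,z=1,crop=None):
    P=pose(n); im=env.get_image(n)[:,:,::-1]
    if crop: a,b,c_,d=crop; im=im[b:d,a:c_]
    cv2.imwrite("pics/"+f,cv2.resize(im,None,fx=z,fy=z,interpolation=cv2.INTER_CUBIC)); return P
E
python3 - <<'E'
from h import *
for nm,u,v,z in [("rod",186,241,.167),("stand",195,244,.06),("bore",314,239,.09),("rest",277,236,.15),("blue1",185,201,.16),("blue2",149,250,.16),("red",180,280,.16),("blue3",229,256,.16),
 ("rackTL",376,196,.03),("rackTR",398,193,.03),("rackBL",390,281,.03),("rackBR",413,276,.03),("blkTL",262,217,.09),("blkTR",332,222,.09),("blkBR",331,262,.09),("blkBL",260,255,.09),("tube",240,157,.075)]:
    print(nm,p2w("top",u,v,z).round(3))
for t,u,v,su,sv in [("pA",398,203,352,142),("pB",401,233,381,157),("pC",411,264,414,157)]:
    for z in(.11,.125,.14):
        X=p2w("top",u,v,z); print(t,z,X.round(3),"side pred",w2p("side",X).round(0),(su,sv))
E
python3 - <<'E'
import cv2,sys
sys.path.insert(0,'.')
a=cv2.imread('pics/top0.png');b=cv2.imread('pics/side0.png')
x=cv2.resize(a[180:290,130:260],None,fx=3,fy=3,interpolation=2)
y=cv2.resize(a[180:290,370:430],None,fx=3,fy=3,interpolation=2)
w=cv2.resize(b[120:210,320:440],None,fx=2.5,fy=2.5,interpolation=2)
import numpy as np
o=np.zeros((560,600,3),'u1');o[:330,:390]=x;o[:330,400:580]=y;o[333:333+225,:300]=w
cv2.imwrite('pics/c1.png',o)
E
```

```text
rod [0.491 0.279 0.167]
stand [0.491 0.283 0.06 ]
bore [ 0.5   -0.043  0.09 ]
rest [0.503 0.054 0.15 ]
blue1 [0.593 0.287 0.16 ]
blue2 [0.47  0.373 0.16 ]
red [0.396 0.293 0.16 ]
blue3 [0.454 0.172 0.16 ]
rackTL [ 0.626 -0.225  0.03 ]
rackTR [ 0.634 -0.288  0.03 ]
rackBL [ 0.387 -0.253  0.03 ]
rackBR [ 0.401 -0.317  0.03 ]
blkTL [0.56  0.096 0.09 ]
blkTR [ 0.545 -0.092  0.09 ]
blkBR [ 0.439 -0.086  0.09 ]
blkBL [0.458 0.101 0.09 ]
tube [0.733 0.159 0.075]
pA 0.11 [ 0.591 -0.263  0.11 ] side pred [354. 145.] (352, 142)
pA 0.125 [ 0.589 -0.259  0.125] side pred [354. 141.] (352, 142)
pA 0.14 [ 0.586 -0.255  0.14 ] side pred [355. 138.] (352, 142)
pB 0.11 [ 0.512 -0.267  0.11 ] side pred [382. 156.] (381, 157)
pB 0.125 [ 0.511 -0.263  0.125] side pred [383. 152.] (381, 157)
pB 0.14 [ 0.509 -0.258  0.14 ] side pred [384. 148.] (381, 157)
pC 0.11 [ 0.432 -0.288  0.11 ] side pred [416. 164.] (414, 157)
pC 0.125 [ 0.432 -0.283  0.125] side pred [417. 160.] (414, 157)
pC 0.14 [ 0.432 -0.279  0.14 ] side pred [417. 156.] (414, 157)
```

View pics/c1.png

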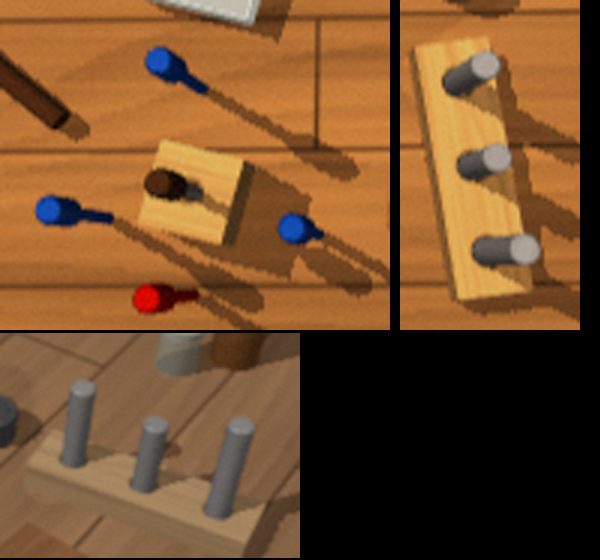

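The corner crops confirm the order of the posts: mid at pA (0.589,-0.259), short at pB and long at pC. The rod stands at about (0.491,0.284). I'm moving to a point above the rod.

>>> {"fn": "jog_arm", "kwargs": {
  "hand": [0.085, 0.085, 0.085, 0.085, 0.085],
  "travel": [
    [0.017, 0.05, 0.004],
    [0.017, 0.05, 0.004],
    [0.017, 0.05, 0.004],
    [0.017, 0.05, 0.004],
    [0.017, 0.05, 0.004]
  ],
  "yaw": [0.022, 0.022, 0.022, 0.022, 0.022],
  "grip_force": 40
}}

```text
time_s: 0.72
position: [0.3233, -0.244, 0.2683]
tool_rot: [[0.848, 0.53, -0.0], [0.53, -0.848, 0.0], [0.0, -0.0, -1.0]]
ft_force: [0.6, 0.5, 0.5]
grip_width: 0.0849
gripper_force: 0.0
```

>>> {"fn": "jog_arm", "kwargs": {
  "hand": [0.085, 0.085, 0.085, 0.085, 0.085],
  "travel": [
    [0.017, 0.05, 0.004],
    [0.017, 0.05, 0.004],
    [0.017, 0.05, 0.004],
    [0.017, 0.05, 0.004],
    [0.017, 0.05, 0.004]
  ],
  "yaw": [0.022, 0.022, 0.022, 0.022, 0.022]
}}

```text
time_s: 1.35
position: [0.4083, 0.006, 0.2884]
tool_rot: [[0.785, 0.62, -0.0], [0.62, -0.785, 0.0], [-0.0, -0.0, -1.0]]
ft_force: [0.0, -0.5, -0.1]
grip_width: 0.0853
gripper_force: 0.0
```

>>> {"fn": "jog_arm", "kwargs": {
  "hand": [0.085, 0.085, 0.085, 0.085, 0.085],
  "travel": [
    [0.017, 0.05, 0.0],
    [0.017, 0.05, 0.0],
    [0.017, 0.05, 0.0],
    [0.017, 0.05, 0.0],
    [0.0, 0.0, 0.0]
  ],
  "yaw": [0.022, 0.022, 0.022, 0.022, 0.0]
}}

```text
time_s: 1.98
position: [0.4763, 0.2068, 0.2874]
tool_rot: [[0.725, 0.689, -0.001], [0.689, -0.725, 0.0], [-0.001, -0.001, -1.0]]
ft_force: [-0.3, -1.4, 0.3]
grip_width: 0.0845
gripper_force: 0.0
```

Run:
```python
from h import *
P=snap("wrist","w1.png")
print(w2p("wrist",(.491,.284,.167),P),w2p("wrist",(.491,.283,.06),P)); np.save("P1.npy",np.array([P[1],*P[2]]))
```

```text
[216.84025926 134.12015601] [234.44665476 127.23321283]
```

View pics/w1.png

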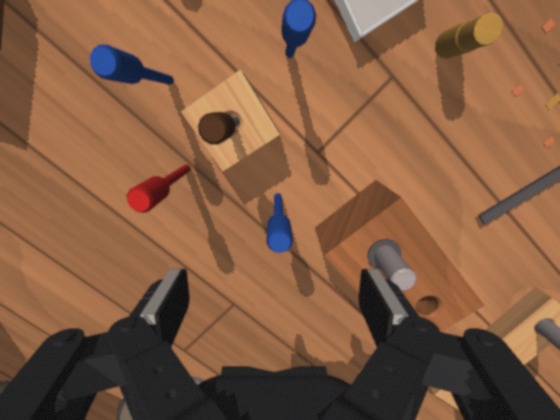

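The wrist view shows the rod top at about (213,129), the stand top centre at (231,120), the bore mouth at (429,305) and the rest-post top at (404,277).

Run:
```python
from h import *
A=np.load("P1.npy");P=(env.calibration("wrist"),A[0],A[1:])
for n,u,v,z in[("rod",213,129,.167),("stand",231,120.5,.06),("bore",428,305,.09),("rest",404,277,.15)]: print(n,p2w("wrist",u,v,z,P).round(4))
```

```text
rod [0.4919 0.2887 0.167 ]
stand [0.4938 0.2906 0.06  ]
bore [ 0.4997 -0.0397  0.09  ]
rest [0.5101 0.0609 0.15  ]
```

>>> {"fn": "jog_arm", "kwargs": {
  "hand": [0.085, 0.085, 0.07, 0.06, 0.06],
  "travel": [
    [0.008, 0.04, 0.0],
    [0.008, 0.04, 0.0],
    [0.0, 0.0, -0.04],
    [0.0, 0.0, -0.04],
    [0.0, 0.0, -0.04]
  ],
  "yaw": [0, 0, 0, 0, 0]
}}

```text
time_s: 2.65
position: [0.492, 0.283, 0.1673]
tool_rot: [[0.729, 0.685, -0.0], [0.685, -0.729, -0.0], [-0.0, 0.0, -1.0]]
ft_force: [-0.1, 0.6, 1.3]
grip_width: 0.0604
gripper_force: 0.0
```

>>> {"fn": "jog_arm", "kwargs": {
  "hand": [0.06, 0.06, 0.02, 0.02, 0.02],
  "travel": [
    [0.0, 0.0, -0.028],
    [0.0, 0.0, 0.0],
    [0.0, 0.0, 0.0],
    [0.0, 0.0, 0.0],
    [0.0, 0.0, 0.0]
  ],
  "yaw": [0, 0, 0, 0, 0]
}}

```text
time_s: 3.28
position: [0.4925, 0.2846, 0.1419]
tool_rot: [[0.728, 0.686, 0.002], [0.686, -0.728, 0.001], [0.003, 0.001, -1.0]]
ft_force: [-1.8, 0.8, 5.8]
grip_width: 0.0251
gripper_force: 39.1
```

>>> {"fn": "jog_arm", "kwargs": {
  "hand": [0.02, 0.02, 0.02, 0.02, 0.02],
  "travel": [
    [0.0, 0.0, 0.02],
    [0.0, 0.0, 0.04],
    [0.0, 0.0, 0.04],
    [0.0, 0.0, 0.04],
    [0.0, 0.0, 0.03]
  ],
  "yaw": [0, 0, 0, 0, 0]
}}

```text
time_s: 3.9
position: [0.492, 0.2842, 0.3126]
tool_rot: [[0.728, 0.686, 0.002], [0.686, -0.728, 0.0], [0.002, 0.001, -1.0]]
ft_force: [0.8, 0.4, -2.0]
grip_width: 0.0251
gripper_force: 39.5
```

>>> {"fn": "jog_arm", "kwargs": {
  "hand": [0.02, 0.02, 0.02, 0.02, 0.02],
  "travel": [
    [0.002, -0.04, 0.0],
    [0.002, -0.05, 0.0],
    [0.001, -0.055, 0.0],
    [0.001, -0.055, 0.0],
    [0.001, -0.05, 0.0]
  ],
  "yaw": [0, 0, 0, 0, 0]
}}

```text
time_s: 4.53
position: [0.4987, 0.0324, 0.3108]
tool_rot: [[0.728, 0.686, 0.001], [0.686, -0.728, -0.0], [0.0, 0.001, -1.0]]
ft_force: [0.7, -0.2, -1.8]
grip_width: 0.0249
gripper_force: 39.5
```

>>> {"fn": "jog_arm", "kwargs": {
  "hand": [0.02, 0.02, 0.02, 0.02, 0.02],
  "travel": [
    [0.001, -0.04, 0.0],
    [0.0, -0.036, 0.0],
    [0.0, 0.0, 0.0],
    [0.0, 0.0, -0.03],
    [0.0, 0.0, -0.03]
  ],
  "yaw": [0, 0, 0, 0, 0]
}}

```text
time_s: 5.15
position: [0.5, -0.0409, 0.25]
tool_rot: [[0.727, 0.686, 0.001], [0.686, -0.727, -0.0], [0.001, 0.001, -1.0]]
ft_force: [0.5, 0.7, -1.4]
grip_width: 0.0253
gripper_force: 39.6
```

Run:
```python
from h import *
s=env.observe();print(s["position"],s["gripper_force"])
P=snap("top","t2.png",4,(270,180,400,290))
snap("wrist","w2.png")
```

```text
[ 0.50001894 -0.04090431  0.2499867 ] 39.617422673036344
```

View pics/w2.png

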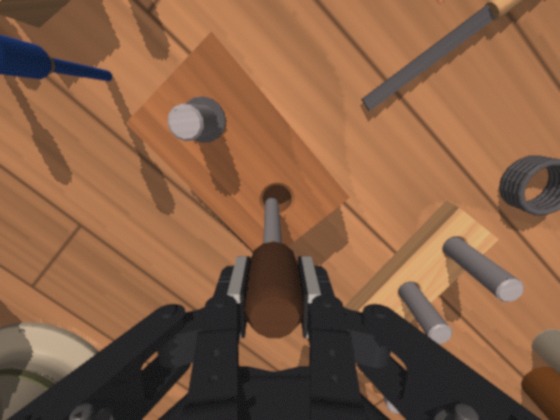

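The wrist view shows the rod tip at about (271,203), just in front of the bore mouth at about (276,196). The rest-post top is at (186,121).

Run:
```python
from h import *
for n,u,v,z in[("tip",271,203,.118),("bore",276,196,.09),("rest",186,121,.15)]: print(n,p2w("wrist",u,v,z).round(4))
```

```text
tip [ 0.4988 -0.0356  0.118 ]
bore [ 0.5008 -0.04    0.09  ]
rest [0.5095 0.0568 0.15  ]
```

>>> {"fn": "jog_arm", "kwargs": {
  "hand": [0.02, 0.02, 0.02, 0.02, 0.02],
  "travel": [
    [0.002, -0.004, 0.0],
    [0.0, 0.0, -0.02],
    [0.0, 0.0, -0.02],
    [0.0, 0.0, -0.02],
    [0.0, 0.0, 0.0]
  ],
  "yaw": [0, 0, 0, 0, 0]
}}

```text
time_s: 5.88
position: [0.5024, -0.0458, 0.1907]
tool_rot: [[0.728, 0.686, -0.0], [0.686, -0.728, 0.0], [-0.0, -0.0, -1.0]]
ft_force: [-0.4, -0.6, -1.3]
grip_width: 0.0253
gripper_force: 39.6
```

>>> {"fn": "jog_arm", "kwargs": {
  "hand": [0.02, 0.02, 0.02, 0.02, 0.02],
  "travel": [
    [0.0, 0.0, -0.003],
    [0.0, 0.0, -0.003],
    [0.0, 0.0, -0.003],
    [0.0, 0.0, -0.001],
    [0.0, 0.0, 0.0]
  ],
  "yaw": [0, 0, 0, 0, 0]
}}

```text
time_s: 6.5
position: [0.5021, -0.0458, 0.1803]
tool_rot: [[0.728, 0.686, -0.0], [0.686, -0.728, 0.0], [-0.0, -0.0, -1.0]]
ft_force: [0.6, 0.5, -2.0]
grip_width: 0.0251
gripper_force: 39.6
```

>>> {"fn": "jog_arm", "kwargs": {
  "hand": [0.02, 0.02, 0.02, 0.02, 0.02],
  "travel": [
    [0.0, 0.0, -0.004],
    [0.0, 0.0, -0.004],
    [0.0, 0.0, -0.003],
    [0.0, 0.0, -0.003],
    [0.0, 0.0, -0.001]
  ],
  "yaw": [0, 0, 0, 0, 0]
}}

```text
time_s: 7.12
position: [0.5021, -0.0457, 0.1651]
tool_rot: [[0.728, 0.686, -0.0], [0.686, -0.728, 0.0], [-0.0, -0.0, -1.0]]
ft_force: [0.4, 0.4, -2.1]
grip_width: 0.0249
gripper_force: 39.6
```

>>> {"fn": "jog_arm", "kwargs": {
  "hand": [0.02, 0.02, 0.02, 0.02, 0.02],
  "travel": [
    [0.0, 0.0, -0.003],
    [0.0, 0.0, -0.003],
    [0.0, 0.0, -0.003],
    [0.0, 0.0, -0.001],
    [0.0, 0.0, 0.0]
  ],
  "yaw": [0, 0, 0, 0, 0]
}}

```text
time_s: 7.75
position: [0.5021, -0.0458, 0.1553]
tool_rot: [[0.728, 0.686, -0.0], [0.686, -0.728, 0.0], [-0.0, -0.0, -1.0]]
ft_force: [0.0, 1.0, -1.5]
grip_width: 0.0252
gripper_force: 39.6
```

>>> {"fn": "jog_arm", "kwargs": {
  "hand": [0.02, 0.02, 0.02, 0.02, 0.02],
  "travel": [
    [0.0, 0.0, -0.001],
    [0.0, 0.0, -0.001],
    [0.0, 0.0, -0.001],
    [0.0, 0.0, 0.0],
    [0.0, 0.0, 0.0]
  ],
  "yaw": [0, 0, 0, 0, 0]
}}

```text
time_s: 8.38
position: [0.5022, -0.0458, 0.1523]
tool_rot: [[0.728, 0.686, 0.0], [0.686, -0.728, -0.0], [0.0, 0.0, -1.0]]
ft_force: [-0.7, -0.1, -1.4]
grip_width: 0.0251
gripper_force: 39.6
```

>>> {"fn": "jog_arm", "kwargs": {
  "hand": [0.02, 0.02, 0.02, 0.02, 0.02],
  "travel": [
    [0.0, 0.0, -0.001],
    [0.0, 0.0, -0.001],
    [0.0, 0.0, 0.0],
    [0.0, 0.0, 0.0],
    [0.0, 0.0, 0.0]
  ],
  "yaw": [0, 0, 0, 0, 0]
}}

```text
time_s: 9.0
position: [0.5026, -0.0457, 0.1519]
tool_rot: [[0.728, 0.686, 0.002], [0.686, -0.728, -0.0], [0.001, 0.002, -1.0]]
ft_force: [-2.1, 0.9, 12.8]
grip_width: 0.0249
gripper_force: 42.2
```

Contact at TCP z 0.152 puts the bore at 70 mm deep, so the long post is needed. I'll hold a moment, then take the rod back.

>>> {"fn": "jog_arm", "kwargs": {
  "hand": [0.02, 0.02, 0.02, 0.02, 0.02],
  "travel": [
    [0.0, 0.0, 0.0],
    [0.0, 0.0, 0.0],
    [0.0, 0.0, 0.0],
    [0.0, 0.0, 0.02],
    [0.0, 0.0, 0.03]
  ],
  "yaw": [0, 0, 0, 0, 0]
}}

```text
time_s: 9.62
position: [0.5018, -0.0456, 0.2004]
tool_rot: [[0.728, 0.686, -0.002], [0.686, -0.728, 0.001], [-0.001, -0.002, -1.0]]
ft_force: [0.1, -0.5, -0.2]
grip_width: 0.0247
gripper_force: 39.9
```

>>> {"fn": "jog_arm", "kwargs": {
  "hand": [0.02, 0.02, 0.02, 0.02, 0.02],
  "travel": [
    [0.0, 0.0, 0.04],
    [0.0, 0.0, 0.04],
    [0.0, 0.0, 0.03],
    [-0.001, 0.03, 0.0],
    [-0.001, 0.05, 0.0]
  ],
  "yaw": [0, 0, 0, 0, 0]
}}

```text
time_s: 10.25
position: [0.5002, 0.0343, 0.3104]
tool_rot: [[0.73, 0.684, 0.0], [0.684, -0.73, -0.0], [0.0, 0.0, -1.0]]
ft_force: [0.7, 1.5, -1.9]
grip_width: 0.0253
gripper_force: 39.8
```

>>> {"fn": "jog_arm", "kwargs": {
  "hand": [0.02, 0.02, 0.02, 0.02, 0.02],
  "travel": [
    [-0.002, 0.055, 0.0],
    [-0.002, 0.055, 0.0],
    [-0.002, 0.055, 0.0],
    [-0.001, 0.05, 0.0],
    [-0.001, 0.035, 0.0]
  ],
  "yaw": [0, 0, 0, 0, 0]
}}

```text
time_s: 10.88
position: [0.4916, 0.2863, 0.3101]
tool_rot: [[0.727, 0.687, -0.0], [0.687, -0.727, 0.0], [-0.0, -0.0, -1.0]]
ft_force: [0.3, 0.3, -1.7]
grip_width: 0.025
gripper_force: 39.9
```

>>> {"fn": "jog_arm", "kwargs": {
  "hand": [0.02, 0.02, 0.02, 0.02, 0.02],
  "travel": [
    [0.0, 0.0, 0.0],
    [0.0, 0.0, -0.03],
    [0.0, 0.0, -0.03],
    [0.0, 0.0, -0.02],
    [0.0, 0.0, 0.0]
  ],
  "yaw": [0, 0, 0, 0, 0]
}}

```text
time_s: 11.5
position: [0.4918, 0.2832, 0.2292]
tool_rot: [[0.728, 0.685, -0.003], [0.685, -0.728, -0.001], [-0.003, -0.001, -1.0]]
ft_force: [0.2, 0.6, -0.8]
grip_width: 0.0254
gripper_force: 39.7
```

>>> {"fn": "jog_arm", "kwargs": {
  "hand": [0.02, 0.02, 0.02, 0.02, 0.02],
  "travel": [
    [0.001, 0.0015, -0.01],
    [0.0, 0.0, -0.02],
    [0.0, 0.0, -0.02],
    [0.0, 0.0, -0.02],
    [0.0, 0.0, -0.013]
  ],
  "yaw": [0, 0, 0, 0, 0]
}}

```text
time_s: 12.12
position: [0.4933, 0.2857, 0.1469]
tool_rot: [[0.728, 0.686, 0.0], [0.686, -0.728, 0.0], [0.0, 0.0, -1.0]]
ft_force: [0.1, 0.0, -1.4]
grip_width: 0.0248
gripper_force: 39.8
```

>>> {"fn": "jog_arm", "kwargs": {
  "hand": [0.02, 0.02, 0.02, 0.06, 0.06],
  "travel": [
    [0.0, 0.0, -0.003],
    [0.0, 0.0, -0.001],
    [0.0, 0.0, 0.0],
    [0.0, 0.0, 0.0],
    [0.0, 0.0, 0.0]
  ],
  "yaw": [0, 0, 0, 0, 0]
}}

```text
time_s: 12.75
position: [0.4933, 0.2858, 0.1438]
tool_rot: [[0.728, 0.686, 0.001], [0.686, -0.728, 0.0], [0.001, 0.0, -1.0]]
ft_force: [0.2, -0.2, 0.0]
grip_width: 0.0596
gripper_force: 0.0
```

>>> {"fn": "jog_arm", "kwargs": {
  "hand": [0.06, 0.06, 0.07, 0.07, 0.07],
  "travel": [
    [0.0, 0.0, 0.0],
    [0.0, 0.0, 0.03],
    [0.0, 0.0, 0.05],
    [0.0, 0.0, 0.05],
    [0.0, 0.0, 0.0]
  ],
  "yaw": [0, 0, 0, 0, 0]
}}

```text
time_s: 13.38
position: [0.4941, 0.2861, 0.2773]
tool_rot: [[0.728, 0.686, 0.008], [0.686, -0.728, 0.003], [0.007, 0.003, -1.0]]
ft_force: [-0.4, -1.2, -0.3]
grip_width: 0.0703
gripper_force: 0.0
```

Run:
```python
from h import *
snap("side","s3.png",3,(170,260,330,420))
```

```text
(no output)
```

View pics/s3.png

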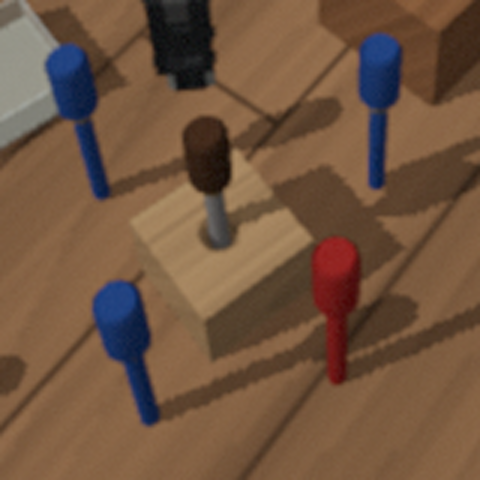

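The picture shows the rod upright in its stand with the dummies undisturbed. Next is the long post.

>>> {"fn": "jog_arm", "kwargs": {
  "hand": [0.07, 0.07, 0.07, 0.07, 0.07],
  "travel": [
    [-0.008, -0.04, 0.0],
    [-0.008, -0.053, 0.0],
    [-0.008, -0.053, 0.0],
    [-0.008, -0.053, 0.0],
    [-0.008, -0.053, 0.0]
  ],
  "yaw": [0, 0, 0, 0, 0]
}}

```text
time_s: 14.05
position: [0.4522, 0.0323, 0.272]
tool_rot: [[0.728, 0.686, -0.002], [0.686, -0.728, 0.0], [-0.001, -0.002, -1.0]]
ft_force: [0.6, 0.3, -0.4]
grip_width: 0.0697
gripper_force: 0.0
```

>>> {"fn": "jog_arm", "kwargs": {
  "hand": [0.07, 0.07, 0.07, 0.07, 0.07],
  "travel": [
    [-0.008, -0.053, 0.0],
    [-0.008, -0.053, 0.0],
    [-0.008, -0.053, 0.0],
    [-0.008, -0.053, 0.0],
    [-0.008, -0.053, 0.0]
  ],
  "yaw": [0, 0, 0, 0, 0]
}}

```text
time_s: 14.68
position: [0.4122, -0.2327, 0.2721]
tool_rot: [[0.728, 0.686, -0.002], [0.686, -0.728, 0.002], [-0.0, -0.002, -1.0]]
ft_force: [1.2, 0.2, -0.4]
grip_width: 0.0698
gripper_force: 0.0
```

>>> {"fn": "jog_arm", "kwargs": {
  "hand": [0.07, 0.07, 0.07, 0.07, 0.07],
  "travel": [
    [-0.009, -0.05, 0.0],
    [0.0, -0.02, 0.0],
    [0.0, 0.0, 0.0],
    [0.0, 0.0, 0.0],
    [0.0, 0.0, 0.0]
  ],
  "yaw": [0, 0, 0, 0, 0]
}}

```text
time_s: 15.3
position: [0.4044, -0.3, 0.2734]
tool_rot: [[0.727, 0.687, 0.0], [0.687, -0.727, 0.0], [0.0, -0.0, -1.0]]
ft_force: [-0.6, 0.1, 0.1]
grip_width: 0.0699
gripper_force: 0.0
```

Run:
```python
from h import *
P=snap("wrist","w4.png"); print(P[1])
print(w2p("wrist",(.432,-.282,.14),P))
```

```text
[ 0.46379846 -0.24258826  0.39796375]
[281.14015203 170.27034751]
```

View pics/w4.png

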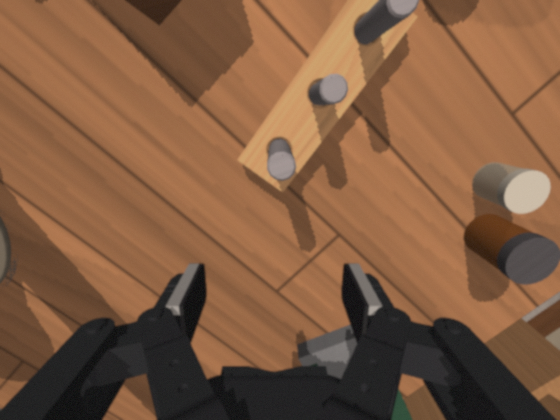

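The wrist view shows the long post's top at (282,165), which puts it at about (0.4345,-0.2795). The short post is next to it at (332,88).

>>> {"fn": "jog_arm", "kwargs": {
  "hand": [0.07, 0.07, 0.07, 0.07, 0.07],
  "travel": [
    [0.015, 0.01, 0.0],
    [0.015, 0.0105, 0.0],
    [0.0, 0.0, -0.04],
    [0.0, 0.0, -0.05],
    [0.0, 0.0, -0.04]
  ],
  "yaw": [0, 0, 0, 0, 0],
  "grip_force": 60
}}

```text
time_s: 15.98
position: [0.4349, -0.2795, 0.1416]
tool_rot: [[0.727, 0.687, -0.0], [0.687, -0.727, 0.001], [0.0, -0.001, -1.0]]
ft_force: [-0.5, -0.6, 0.2]
grip_width: 0.0695
gripper_force: 0.0
```

>>> {"fn": "jog_arm", "kwargs": {
  "hand": [0.07, 0.07, 0.02, 0.02, 0.02],
  "travel": [
    [0.0, 0.0, -0.03],
    [0.0, 0.0, 0.0],
    [0.0, 0.0, 0.0],
    [0.0, 0.0, 0.0],
    [0.0, 0.0, 0.0]
  ],
  "yaw": [0, 0, 0, 0, 0]
}}

```text
time_s: 16.6
position: [0.4345, -0.2809, 0.1147]
tool_rot: [[0.728, 0.686, 0.001], [0.686, -0.728, -0.001], [0.0, 0.002, -1.0]]
ft_force: [-0.5, 1.4, 6.5]
grip_width: 0.0243
gripper_force: 58.8
```

>>> {"fn": "jog_arm", "kwargs": {
  "hand": [0.02, 0.02, 0.02, 0.02, 0.02],
  "travel": [
    [0.0, 0.0, 0.01],
    [0.0, 0.0, 0.02],
    [0.0, 0.0, 0.03],
    [0.0, 0.0, 0.04],
    [0.0, 0.0, 0.02]
  ],
  "yaw": [0, 0, 0, 0, 0]
}}

```text
time_s: 17.23
position: [0.4342, -0.2808, 0.2358]
tool_rot: [[0.728, 0.686, 0.002], [0.686, -0.728, -0.002], [0.0, 0.003, -1.0]]
ft_force: [-0.5, 0.1, -5.4]
grip_width: 0.0245
gripper_force: 59.7
```

>>> {"fn": "jog_arm", "kwargs": {
  "hand": [0.02, 0.02, 0.02, 0.02, 0.02],
  "travel": [
    [0.0, 0.03, 0.01],
    [0.01, 0.05, 0.0],
    [0.02, 0.055, 0.0],
    [0.02, 0.055, 0.0],
    [0.015, 0.045, 0.0]
  ],
  "yaw": [0, 0, 0, 0, 0]
}}

```text
time_s: 17.85
position: [0.4992, -0.0436, 0.2437]
tool_rot: [[0.727, 0.686, -0.0], [0.686, -0.727, 0.0], [0.0, -0.0, -1.0]]
ft_force: [0.3, -0.3, -5.1]
grip_width: 0.0248
gripper_force: 59.9
```

>>> {"fn": "jog_arm", "kwargs": {
  "hand": [0.02, 0.02, 0.02, 0.02, 0.02],
  "travel": [
    [0.0, 0.0, -0.01],
    [0.0, 0.0, -0.01],
    [0.0, 0.0, -0.005],
    [0.0, 0.0, 0.0],
    [0.0, 0.0, 0.0]
  ],
  "yaw": [0, 0, 0, 0, 0]
}}

```text
time_s: 18.48
position: [0.4992, -0.0463, 0.2186]
tool_rot: [[0.728, 0.685, 0.0], [0.685, -0.728, -0.0], [0.0, 0.0, -1.0]]
ft_force: [0.2, 0.6, -4.4]
grip_width: 0.0246
gripper_force: 59.9
```

Run:
```python
from h import *
s=env.observe(); print(s["position"])
P=snap("wrist","w5.png",2,(100,60,460,350))
for q in[(.5,-.042,.09),(.502,-.046,.09)]: print(w2p("wrist",q,P))
z=s["position"][2]-.1145+.01;print("footz",z,w2p("wrist",[*s["position"][:2],z],P))
```

```text
[ 0.49920571 -0.04632223  0.21859526]
[271.36239148 203.66958942]
[276.20629056 205.04855811]
footz 0.11409525903845427 [274.422167   216.68040675]
```

View pics/w5.png

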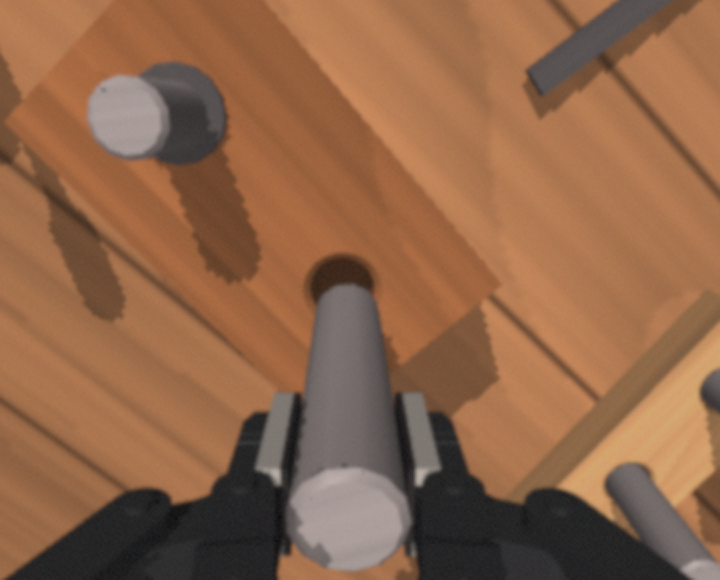

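The crop shows the foot nearly over the bore: mouth centre at about (270,204) and foot centre at about (273,214) in full-frame pixels. A (-1,+3) mm correction is needed before I lower it.

>>> {"fn": "jog_arm", "kwargs": {
  "hand": [0.02, 0.02, 0.02, 0.02, 0.02],
  "travel": [
    [-0.001, 0.003, 0.0],
    [0.0, 0.0, -0.01],
    [0.0, 0.0, -0.01],
    [0.0, 0.0, -0.006],
    [0.0, 0.0, -0.006]
  ],
  "yaw": [0, 0, 0, 0, 0]
}}

```text
time_s: 19.15
position: [0.4982, -0.0428, 0.1858]
tool_rot: [[0.728, 0.686, -0.0], [0.686, -0.728, 0.0], [-0.0, -0.0, -1.0]]
ft_force: [-0.3, 0.4, -5.1]
grip_width: 0.0249
gripper_force: 60.0
```

>>> {"fn": "jog_arm", "kwargs": {
  "hand": [0.02, 0.02, 0.02, 0.02, 0.02],
  "travel": [
    [0.0, 0.0, -0.008],
    [0.0, 0.0, -0.008],
    [0.0, 0.0, -0.008],
    [0.0, 0.0, -0.006],
    [0.0, 0.0, 0.0]
  ],
  "yaw": [0, 0, 0, 0, 0]
}}

```text
time_s: 19.77
position: [0.498, -0.0427, 0.1559]
tool_rot: [[0.728, 0.686, -0.001], [0.686, -0.728, 0.0], [-0.0, -0.001, -1.0]]
ft_force: [-0.0, -0.1, -5.6]
grip_width: 0.0246
gripper_force: 59.9
```

>>> {"fn": "jog_arm", "kwargs": {
  "hand": [0.02, 0.02, 0.02, 0.02, 0.02],
  "travel": [
    [0.0, 0.0, -0.008],
    [0.0, 0.0, -0.008],
    [0.0, 0.0, -0.006],
    [0.0, 0.0, -0.004],
    [0.0, 0.0, 0.0]
  ],
  "yaw": [0, 0, 0, 0, 0]
}}

```text
time_s: 20.4
position: [0.498, -0.0427, 0.1301]
tool_rot: [[0.728, 0.686, -0.001], [0.686, -0.728, 0.0], [-0.0, -0.0, -1.0]]
ft_force: [-0.5, 0.1, -4.8]
grip_width: 0.0243
gripper_force: 60.0
```

Foot z is about 0.0256, with roughly 5 mm left to the bottom.

>>> {"fn": "jog_arm", "kwargs": {
  "hand": [0.02, 0.02, 0.02, 0.02, 0.02],
  "travel": [
    [0.0, 0.0, -0.002],
    [0.0, 0.0, -0.0015],
    [0.0, 0.0, -0.001],
    [0.0, 0.0, -0.001],
    [0.0, 0.0, 0.0]
  ],
  "yaw": [0, 0, 0, 0, 0]
}}

```text
time_s: 21.02
position: [0.4981, -0.0428, 0.1248]
tool_rot: [[0.728, 0.686, -0.0], [0.686, -0.728, 0.0], [-0.0, -0.0, -1.0]]
ft_force: [0.4, -0.0, -5.5]
grip_width: 0.0245
gripper_force: 60.2
```

>>> {"fn": "jog_arm", "kwargs": {
  "hand": [0.02, 0.05, 0.065, 0.065, 0.065],
  "travel": [
    [0.0, 0.0, 0.0],
    [0.0, 0.0, 0.0],
    [0.0, 0.0, 0.0],
    [0.0, 0.0, 0.0],
    [0.0, 0.0, 0.03]
  ],
  "yaw": [0, 0, 0, 0, 0]
}}

```text
time_s: 21.65
position: [0.4974, -0.0425, 0.1539]
tool_rot: [[0.728, 0.686, -0.004], [0.686, -0.728, 0.001], [-0.002, -0.004, -1.0]]
ft_force: [0.2, -0.1, 0.6]
grip_width: 0.0649
gripper_force: 0.0
```

>>> {"fn": "jog_arm", "kwargs": {
  "hand": [0.065, 0.065, 0.065, 0.065, 0.065],
  "travel": [
    [0.0, 0.0, 0.05],
    [0.0, 0.0, 0.05],
    [-0.05, -0.03, 0.03],
    [-0.03, -0.03, 0.0],
    [0.0, 0.0, 0.0]
  ],
  "yaw": [0, 0, 0, 0, 0]
}}

```text
time_s: 22.28
position: [0.4193, -0.1025, 0.2841]
tool_rot: [[0.73, 0.684, 0.001], [0.684, -0.73, -0.001], [0.0, 0.001, -1.0]]
ft_force: [-0.0, 0.2, -1.0]
grip_width: 0.0648
gripper_force: 0.0
```

Run:
```python
from h import *
snap("side","s6.png",1.4)
```

```text
(no output)
```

View pics/s6.png

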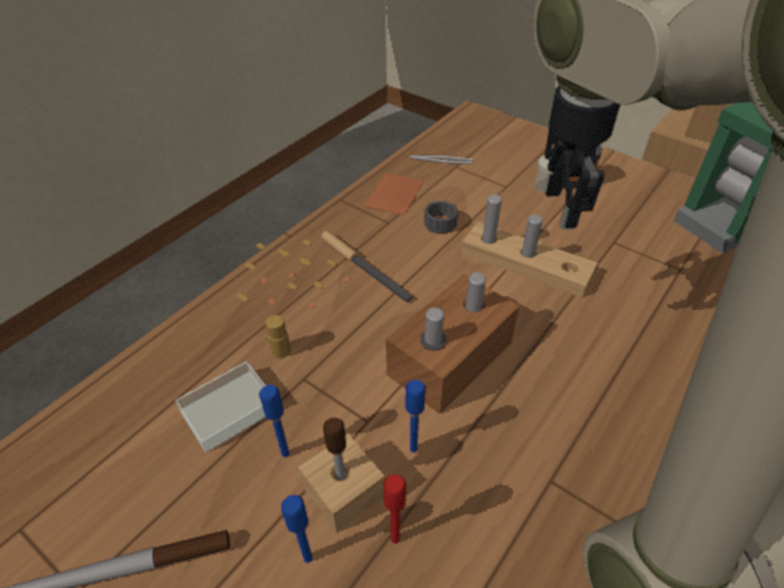

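The post stands upright in the bore, about level with the rest post. The rod is in its stand, the other two posts are in the rack and nothing else has moved, so I'm handing in.

```bash
python3 -c "
from rig import env
print(env.close_job())"
```

```text
the job is handed in; nothing more can be done
None
```

The job is handed in, with no verdict returned: I measured the bore at 70 mm, put the rod back in its stand and stood the long post in the bore; in the last picture it looks level with the built-in post and nothing else has moved.

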